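Find the dowel hole that was drilled short

ROBOT

A 7-joint arm with a two-finger parallel gripper is mounted at the origin on a cart in front of the work surface, level with it; the furniture and walls round the work are solid. World frame = base frame: x ahead of the robot, y to its left, z up, the work surface at z = 0. Lengths are in m, angles in rad, forces in N, time in s.
With the tool pointing down it reaches from about 0.4 to 0.85 m from the base axis. Payload 10.4 kg.
Tool frame: the origin (TCP) lies on the centre line of the jaws, within the pads' length; the fingertips stand r.tip_extent ahead of it and the grasp point (between the pads) lies 3 mm ahead of it (r.tip_extent is the distance from the TCP to the fingertips, in m); z points along the fingers, y is the direction in which the jaws open and shut (so a half turn about z gives the same grasp; the last joint's range is limited). The gripper opens to 87 mm and grips with 3 to 60 N. Pads are 19 mm wide; open, the fingers measure 117 mm over their backs; the gripper's body (75 mm by 190 mm) begins 51 mm behind the grasp point.
Start: joints at [-1.255, 0.332, -0.065, 1.46, 0.022, 1.35, -0.088], TCP at [0.208, 0.589, 0.245] pointing down, gripper open.
Joint ranges: [-2.6, 2.6], [-0.5, 2.12], [-1.47, 1.34], [0.16, 2.42], [-1.27, 4.41], [0.06, 2.06], [-2.6, 2.6]. Speed limits (rad/s): [2.22, 2.22, 2.79, 2.79, 3.14, 3.14, 3.14].

INTERFACE

Orientations are given as a unit quaternion [x, y, z, w].
In Python, from bench import r gives the robot as it stands. The module is installed in compiled form; this text tells all that it offers.
- The arm moves only by the shell command python3 -m jog 'ROWS' [FORCE]. ROWS is JSON, a list of rows, each a list of 5 numbers: the shift along the tool's x, y, z in cm, then the turn about the tool's z in rad, then the closure, from 0 (fully open) to 1 (shut). A call has exactly 10 rows; each row shifts and turns the pose as measured when the row begins, along the tool's axes as they then stand; what a row does not reach is not made up. A row lasts 1/10 s, in which the tool goes at most 50 mm and 8.59 degrees, less where a joint would pass 70% of its speed; a pose out of reach is approached as far as the arm can. A call with a gripper value outside its range is refused whole. The fingers move at their own pace and stop on an object; FORCE is the grip in N (left out, the last holds). Time passes only in rows, so rows that do not move let the fingers close, or fill a call up. It gives the time, the measured TCP pose, the force and the opening at its end, in the units of the state.
- r.read_state(): the state, without advancing time (a new reading comes with each control period).
- r.camera(name): name is "scene" or "top" or "wrist"; returns a dict with "pixels" (480x640x3 uint8, red, green, blue), "fx", "fy", "cx", "cy" (pixels), "camera_from_world" (4x4, takes a point from world to camera coordinates). Camera axes: x right, y up, looking along -z (the intrinsics and any distortion apply to the point x, -y, -z); pixel columns grow to the right and rows downward; lengths in m; the calibration is good to about 2 mm. A picture is of the moment at which its call begins. There is no depth.
- r.close_job(): hands the job in, once; it reports no verdict.
The state is a dict: "time": time; "joint_positions": joint angles; "joint_vel": joint speeds; "joint_torque": joint torques, N m; "ee_pos": TCP position; "eef_rot": TCP orientation; "ft_force": force on the tool from outside, world axes, zero at the start; "torque": the same for the moment, N m; "width": finger opening in m.
Only numpy, scipy, OpenCV 4.12 (cv2) and the standard library are available. Lean on these libraries where they do the work, as an engineer would, in place of code of your own. Each camera call takes 0.05 s, during which the arm holds its last target. There are 200 camera calls.

TASK

The three dowel holes in the hardwood rail should all be 40 mm deep, but one was drilled clearly short. Probe them with the depth gauge: stand its foot flat on the rail over a hole and push the rod gently down by its knob until it bottoms, never leaning hard on it. Leave the gauge standing flat over the short hole with its rod resting on the bottom, so that I can read off how deep it is, and leave the other things on the bench where they are.

Things in the scene. Friction and masses are not known exactly. Their poses are not given: they have to be found in the camera images.
- rail: Brown hardwood rail 44 x 300 x 60 mm on a 15 mm plywood board, wedged by a fence and cleat, fixed. Origin: board's underside below the rail's middle; x across, y along the rail, z up. The flat top is 75 mm above the origin, the rest 25 mm or more below it. On its middle line are 3 round upright holes, 10 mm wide, 85 mm apart: two 39 to 41 mm deep, one 18 to 31 mm; which one varies unseen.
- hole_a (a point): Middle of the mouth of one end hole (at -85 mm along the rail's y), in the plane of the rail's top. The holes' bottoms are flat.
- hole_b (a point): Middle of the mouth of the middle hole, in the plane of the rail's top.
- hole_c (a point): Middle of the mouth of the other end hole (at +85 mm along the rail's y), in the plane of the rail's top.
- gauge: Depth gauge, free: heavy flat steel foot 38 x 92 x 20 mm (0.54 to 0.72 kg) with a round guide, 24 mm wide, up to 34 mm, and an upright 7 mm aluminium rod through the middle of both, ringed every 5 mm, with a knob on top; 118 mm tall with the rod drawn up. Origin: centre of the foot's underside, on the rod's axis; y along the 92 mm, z up. It starts standing on the bench, rod drawn up.
- knob (a point): Middle of the dark knurled knob (18 mm diameter, 26 mm tall) on the rod's axis, 105 mm above the foot's underside with the rod drawn up: the handle, taken from above. It is sprung: once the rod cannot go on, the knob sinks up to 4 mm on it (5 N at first, 15 N at the end), then is hard. When it is lifted, the heavy foot stays down until the rod is drawn up to its stop, then hangs from it.
- rod_tip (a point): Centre of the flat lower end of the rod (7 mm diameter). Flush with the foot's underside when the rod is drawn up.
- gauge_rod (a joint): Travel of the rod, m: 0 drawn up (tip flush with the foot's underside), more as it is pushed down, at most 0.048; with the foot flat on the rail and the rod bottomed it is the hole's depth. Pushing takes about 3.5 N (friction, which also holds the rod where it is left); on wood the force climbs: 10 N is plenty. Travel that stays near 0: the tip sits beside the hole.
- carp_pencil: Red flat carpenter's pencil, 156 mm long, lying on the bench; bystander. Origin: middle of its underside.
- wax_tin: Yellow round tin, 53 mm wide and 30 mm tall; bystander. Origin: middle of its underside.
- offcut_a: Hardwood offcut 42 x 100 x 21 mm; bystander. Origin: middle of its underside.
Mind the look-alikes: they are no part of the job. Leave any turquoise look-alike of the gauge alone.

How it is judged:
On the way:
1. the gauge's foot stands flat on the rail over one of the holes (z of gauge in the frame of rail between 0.0735 and 0.0765 m and angle between gauge's own z axis and vertical below 0.035 rad and (horizontal distance between gauge and hole_a below 0.004 m or horizontal distance between gauge and hole_b below 0.004 m or horizontal distance between gauge and hole_c below 0.004 m)), for 0.2 s.
At the end, for the whole second after the job is handed in: The gauge stands at rest and upright on the rail's top (foot within 1.5 mm of flat on it, tilt under 2 degrees), its axis within 4 mm of the short hole's, and the rod's tip is within 1.5 mm of that hole's bottom (z of gauge in the frame of rail between 0.0735 and 0.0765 m and angle between gauge's own z axis and vertical below 0.035 rad and horizontal distance between gauge and floor_short below 0.004 m and z of rod_tip in the frame of floor_short below 0.0015 m and linear speed of gauge below 0.01 m/s and velocity of joint gauge_rod below 0.005 m/s); the robot touches nothing.
It fails at once if the rod is pressed on a hole's bottom with more than 25 N (contact force between gauge_rod and floor_short above 25 N or contact force between gauge_rod and floor_full1 above 25 N or contact force between gauge_rod and floor_full2 above 25 N).
It fails at once if the gauge (foot or rod) strikes or presses the rail with more than 30 N (contact force between gauge and rail above 30 N).
It fails at once if the gauge tips by more than 30 degrees (angle between gauge's own z axis and vertical above 0.52 rad).
It fails at once if a bystander (pencil, tin or offcut) is moved by more than 20 mm (distance of any of carp_pencil, wax_tin, offcut_a from where it was at the start of the episode above 0.02 m).
It also fails if it takes over 58 s, if anything falls off the work surface, if the arm or the gripper's body presses on something with over 40 N, if the wrist force passes 120 N, or if a joint passes its speed limit or range.

## Working session

There is one attempt and no reset: what is moved stays moved. The work goes in short steps, Python scripts to look and compute and a shell command to move; the robot and the scene stay as the last step left them, time stands still between calls to the robot, and variables do not carry over. Pictures are saved under pics/ and viewed, about 8 in all and at most 12, crops included, and the job is handed in when it is done.

```bash
mkdir -p pics; cat > h.py <<'E'
import numpy as np, cv2, sys
from bench import r
from scipy.spatial.transform import Rotation as R
def cam(n,save=None):
    c=r.camera(n)
    if save: cv2.imwrite('pics/'+save,c['pixels'][:,:,::-1])
    return c
def ray(c,u,v):
    M=np.linalg.inv(np.array(c['camera_from_world'])); 
    d=np.array([(u-c['cx'])/c['fx'],-(v-c['cy'])/c['fy'],-1.])
    return M[:3,3],M[:3,:3]@d
def plane(c,u,v,z):
    o,d=ray(c,u,v); return o+d*(z-o[2])/d[2]
def proj(c,p):
    q=np.array(c['camera_from_world'])@np.append(p,1); return c['cx']+c['fx']*q[0]/-q[2], c['cy']-c['fy']*q[1]/-q[2]
E
python3 - <<'E'
from h import *
s=r.read_state(); print(s, r.tip_extent)
for n in('scene','top'):
    c=cam(n,n+'0.png'); print(n,[k for k in c],c['fx'],c['cx'],c['cy'],ray(c,320,240))
E
```

```text
{'time': 0.0, 'joint_positions': array([-1.25462936,  0.33287123, -0.06468671,  1.46097456,  0.02157796,
        1.34988431, -0.08850513]), 'joint_vel': array([ 1.49792130e-03, -1.51294458e-03,  2.07783756e-03,  1.59207195e-03,
       -7.80295337e-05, -3.86772367e-04,  4.83989918e-04]), 'joint_torque': array([ 9.07950671e-04, -6.23271704e+01,  2.48331623e-02, -3.89895988e+01,
       -6.14898372e-02,  3.98736598e-02,  1.35968535e-04]), 'ee_pos': array([0.20758637, 0.58913025, 0.2437384 ]), 'eef_rot': array([ 1.68575062e-01,  9.85688555e-01, -7.15010414e-04, -9.66177474e-05]), 'ft_force': array([-0.23370832, -0.23664026,  0.06129625]), 'torque': array([ 0.03652546,  0.02170032, -0.03476887]), 'width': 0.08679906657105588} 0.022
scene ['pixels', 'fx', 'fy', 'cx', 'cy', 'camera_from_world'] 537.8129696758434 319.45446660186815 233.7729692769687 (array([-0.27404898,  0.6967856 ,  1.11150073]), array([ 0.49112158, -0.54889926, -0.67649411]))
top ['pixels', 'fx', 'fy', 'cx', 'cy', 'camera_from_world'] 447.67801081760666 320.8785862452488 244.23294813703882 (array([ 0.320643  , -0.17481623,  1.19886559]), array([ 0.1539753 ,  0.03172971, -0.98761232]))
```

View pics/scene0.png

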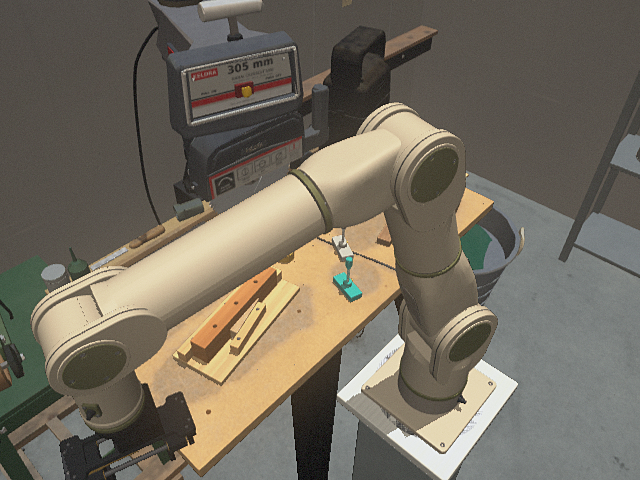

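View pics/top0.png

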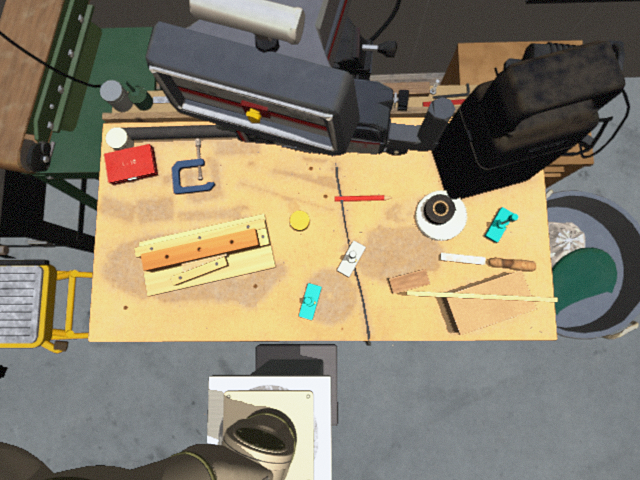

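The top view shows the rail near (200,250), the steel gauge at (350,258), turquoise look-alikes at (310,300) and (500,225), the tin at (300,220), the pencil at (360,198) and the offcut at (408,282). I'll zoom in on the gauge and rail.

```bash
python3 - <<'E'
from h import *
c=cam('top'); im=c['pixels'][:,:,::-1]
a=cv2.resize(im[205:305,130:290],None,fx=5,fy=5,interpolation=cv2.INTER_CUBIC)[:,:800]
b=cv2.resize(im[230:290,320:400],None,fx=5,fy=5,interpolation=cv2.INTER_CUBIC)
a[:0]=0
out=np.zeros((600,800,3),np.uint8); out[:300,:400]=b; out[300:,:]=cv2.resize(im[215:290,130:280],(800,300),interpolation=cv2.INTER_CUBIC)
cv2.imwrite('pics/z.png',out)
hsv=cv2.cvtColor(np.ascontiguousarray(im),cv2.COLOR_BGR2HSV)
m=((hsv[...,1]<60)&(hsv[...,2]>120)).astype(np.uint8); m[:230]=0;m[290:]=0;m[:,:325]=0;m[:,380:]=0
cs,_=cv2.findContours(m,0,2); k=max(cs,key=cv2.contourArea); print(cv2.minAreaRect(k))
bp=cv2.boxPoints(cv2.minAreaRect(k)); P=np.array([plane(c,u,v,.02)[:2] for u,v in bp]); print(P,P.mean(0),np.linalg.norm(np.diff(P,axis=0),axis=1))
# dark holes on orange rail
m=((hsv[...,0]<16)&(hsv[...,1]>120)).astype(np.uint8); m[:215]=0;m[290:]=0;m[:,290:]=0;m[:,:120]=0
m=cv2.morphologyEx(m,cv2.MORPH_OPEN,np.ones((3,3)))
k=max(cv2.findContours(m,0,2)[0],key=cv2.contourArea); print('rail',cv2.minAreaRect(k))
bp=cv2.boxPoints(cv2.minAreaRect(k)); print([plane(c,u,v,.075)[:2].round(3) for u,v in bp])
E
```

```text
((350.9462585449219, 258.3704833984375), (14.808050155639648, 34.87339401245117), 28.810794830322266)
[[ 0.42377122 -0.17900331]
 [ 0.50494004 -0.22442488]
 [ 0.48547935 -0.25849884]
 [ 0.40473847 -0.21292604]] [ 0.45473227 -0.21871327] [0.09301342 0.03923969 0.09271445]
rail ((181.84584045410156, 257.59222412109375), (15.811389923095703, 81.38214874267578), 80.36246490478516)
[array([0.457, 0.321]), array([0.49 , 0.116]), array([0.45 , 0.108]), array([0.417, 0.312])]
```

View pics/z.png

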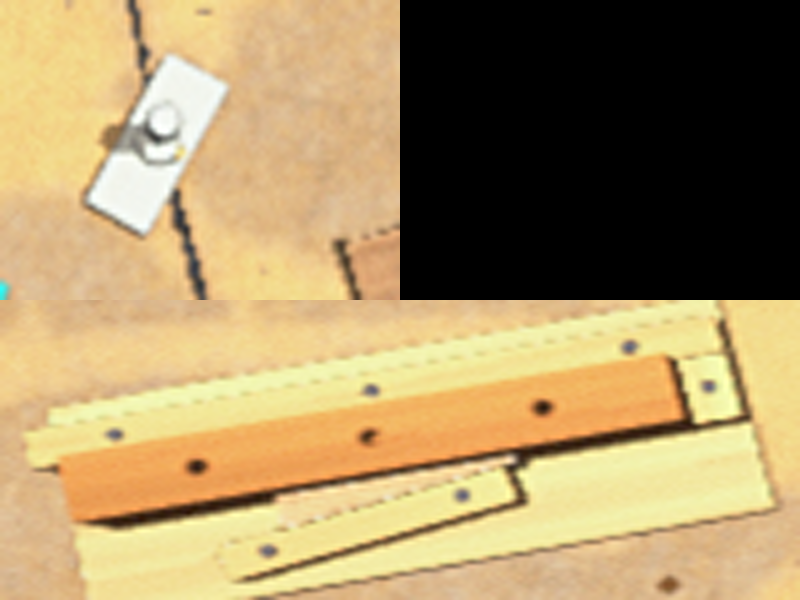

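The crop shows the gauge foot with its knob at about (352,254) and the three holes at about (167,257), (199,249) and (232,242). The measured foot is 93 x 39 mm, which matches the given size. I'll move over the rail first for a wrist view on the way.

```bash
python3 -m jog '[[-3.1,-2.9,0,0,0],[-3.1,-2.9,0,0,0],[-3.1,-2.9,0,0,0],[-3.1,-2.9,0,0,0],[-3.1,-2.9,0,0,0],[-3.1,-2.9,0,0,0],[-3.1,-2.9,0,0,0],[-3.1,-2.9,0,0,0],[-3.1,-2.9,0,0,0],[-3.1,-2.9,0,0,0]]'
python3 - <<'E'
from h import *
c=cam('top')
for u,v in((166.9,256.75),(199.4,249.25),(231.8,241.75)): print(plane(c,u,v,.075))
for z in(.105,.118): print(plane(c,352.4,254,z))
cam('wrist','w1.png')
E
```

```text
time: 1.15
ee_pos: [0.406, 0.2025, 0.2405]
eef_rot: [0.163, 0.987, -0.001, -0.002]
ft_force: [1.4, -0.3, 0.5]
width: 0.0873
[0.45602729 0.25284951 0.075     ]
[0.47467844 0.16974917 0.075     ]
[0.49333892 0.08687466 0.075     ]
[ 0.45566117 -0.21919664  0.105     ]
[ 0.45405655 -0.2186692   0.118     ]
```

View pics/w1.png

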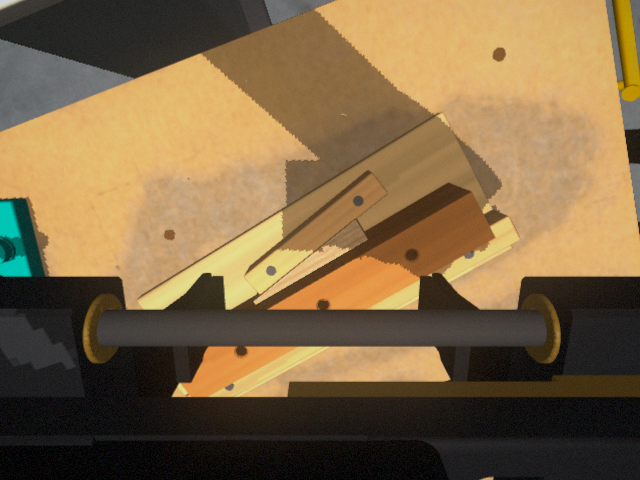

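The wrist view shows the holes at (412,254), (322,304) and (241,350), and the top-view spacing of 85.1 mm is correct. I'll cross-check these, then go above the gauge.

```bash

python3 - <<'E'
from h import *
c=cam('wrist')
for u,v in((412,254.5),(322.5,304.5),(241,350.5)): print(plane(c,u,v,.075))
E
python3 -m jog '[[-1.8,-3.8,0,0,0],[-1.8,-3.8,0,0,0],[-1.8,-3.8,0,0,0],[-1.8,-3.8,0,0,0],[-1.8,-3.8,0,0,0],[-1.8,-3.8,0,0,0],[-1.8,-3.8,0,0,0],[-1.8,-3.8,0,0,0],[-1.8,-3.8,0,0,0],[-1.8,-3.8,0,0,0]]'
python3 - <<'E'
from h import *
c=cam('wrist','w2.png')
s=r.read_state(); print(s['joint_positions'],s['ee_pos'])
for p in((.455,-.219,.118),(.455,-.219,.02)): print(proj(c,p))
E
```

```text
[0.45586709 0.25877344 0.075     ]
[0.47377634 0.17472422 0.075     ]
[0.49168892 0.09249681 0.075     ]
time: 2.3
ee_pos: [0.4575, -0.2143, 0.241]
eef_rot: [0.153, 0.988, 0.0, -0.001]
ft_force: [0.5, 1.0, 0.0]
width: 0.0873
[-0.41138166  0.06608036  0.8136225   1.80645449 -0.04645353  1.28992894
  1.67279678] [ 0.45701303 -0.22093931  0.24129864]
(np.float64(315.88864918237164), np.float64(236.4727095518157))
(np.float64(317.2304725280572), np.float64(209.9527879058258))
```

View pics/w2.png

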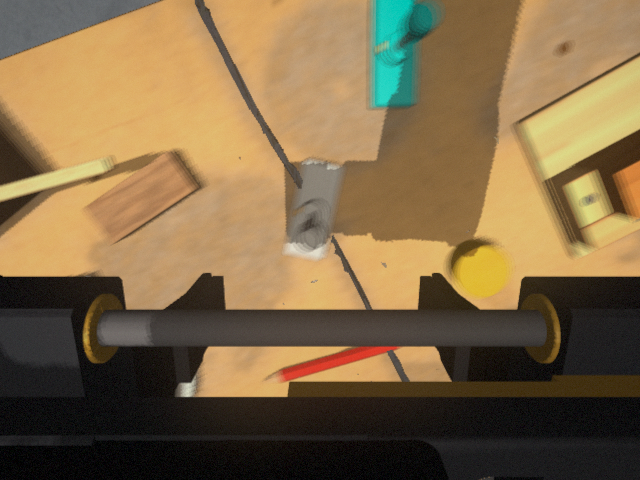

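The view is blurred by motion, with the knob at about (313,227) and the foot upright in the image. I'll let the arm settle and measure again.

```bash

python3 -m jog '[[0,0,0,0,0],[0,0,0,0,0],[0,0,0,0,0],[0,0,0,0,0],[0,0,0,0,0],[0,0,0,0,0],[0,0,0,0,0],[0,0,0,0,0],[0,0,0,0,0],[0,0,0,0,0]]'
python3 - <<'E'
from h import *
c=cam('wrist','w3.png')
s=r.read_state(); print(s['ee_pos'],R.from_quat(s['eef_rot']).as_matrix().round(3))
im=c['pixels'][150:270,250:380,::-1]; cv2.imwrite('pics/w3z.png',cv2.resize(im,None,fx=5,fy=5,interpolation=cv2.INTER_CUBIC))
for p in((.455,-.219,.118),(.455,-.219,.02)): print(proj(c,p))
E
```

```text
time: 3.35
ee_pos: [0.4587, -0.2153, 0.2407]
eef_rot: [0.152, 0.988, -0.001, -0.001]
ft_force: [0.6, 1.0, -1.1]
width: 0.0873
[ 0.45869646 -0.21533688  0.24066987] [[-0.954  0.301 -0.002]
 [ 0.301  0.954 -0.001]
 [ 0.002 -0.002 -1.   ]]
(np.float64(317.01192429391045), np.float64(234.48583672449155))
(np.float64(318.24078589084564), np.float64(208.38703904682654))
```

View pics/w3z.png

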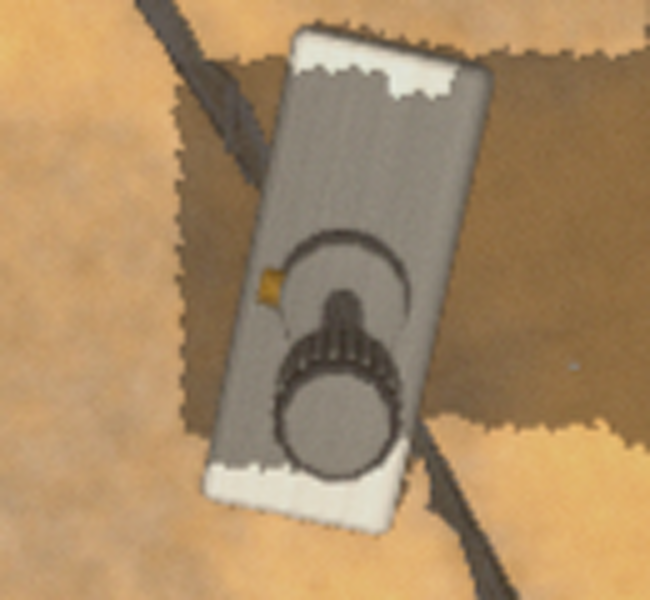

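The knob top is at (317.4,234.8) against a prediction of (317.0,234.5), so the gauge position (0.455,-0.219) holds. I'll descend.

```bash

python3 -m jog '[[0.24,-0.46,0,0,0],[0,0,1,0,0],[0,0,2,0,0],[0,0,2,0,0],[0,0,2,0,0],[0,0,2,0,0],[0,0,2,0,0],[0,0,1,0,0],[0,0,0,0,0],[0,0,0,0,0]]' 30
python3 - <<'E'
from h import *
s=r.read_state();d=np.array([.455,-.219,.108])-s['ee_pos'];print(s['ee_pos'],'tool delta cm',100*R.from_quat(s['eef_rot']).inv().apply(d))
E
```

```text
time: 4.4
ee_pos: [0.4527, -0.2206, 0.1128]
eef_rot: [0.153, 0.988, -0.001, -0.001]
ft_force: [-0.1, 0.1, 0.5]
width: 0.0873
[ 0.45267016 -0.220598    0.11281551] tool delta cm [-0.1746286   0.22408159  0.48062604]
```

```bash

python3 -m jog '[[-0.17,0.22,0.25,0,0],[0,0,0.2,0,0],[0,0,0,0,0.4],[0,0,0,0,0.8],[0,0,0,0,1],[0,0,0,0,1],[0,0,0,0,1],[0,0,0,0,1],[0,0,0,0,1],[0,0,0,0,1]]' 35
python3 - <<'E'
from h import *
s=r.read_state();print(s['ee_pos'],s['ft_force'],s['width'])
E
```

```text
time: 5.4
ee_pos: [0.4569, -0.2193, 0.1107]
eef_rot: [0.153, 0.988, -0.001, 0.001]
ft_force: [0.1, 0.2, -0.5]
width: 0.0311
[ 0.45692395 -0.2193106   0.1106844 ] [ 0.0752749   0.22204681 -0.46445862] 0.03112749945725814
```

```bash

python3 -m jog '[[0,0,0,0,1],[0,0,0,0,1],[0,0,0,0,1],[0,0,-0.3,0,1],[0,0,-0.7,0,1],[0,0,-1.5,0,1],[0,0,-2.0,0,1],[0,0,-2.0,0,1],[0,0,-2.0,0,1],[0,0,-2.0,0,1]]' 35
python3 - <<'E'
from h import *
cam('wrist','w4.png')
s=r.read_state();print(s['ee_pos'],s['ft_force'],s['width'])
E
```

```text
time: 6.4
ee_pos: [0.4515, -0.218, 0.2155]
eef_rot: [0.154, 0.988, -0.001, -0.006]
ft_force: [0.7, 0.1, -6.8]
width: 0.0171
[ 0.45279557 -0.21880014  0.21863276] [ 1.18502123 -1.78554559 -2.68226989] 0.01705862331111349
```

View pics/w4.png

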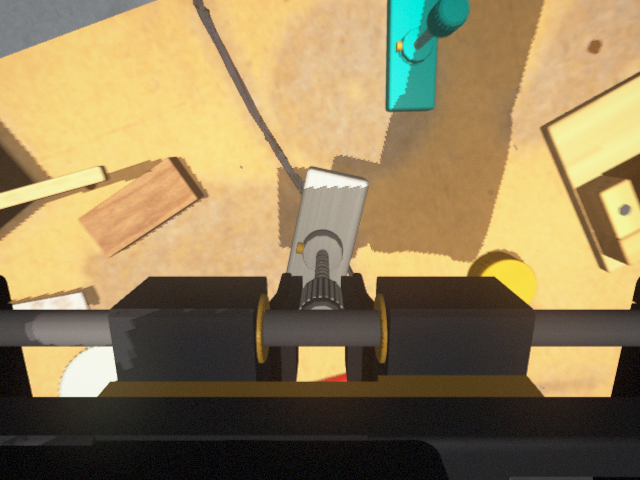

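The gauge hangs from the gripper: the opening is 17 mm and about 6.8 N more weight is carried. I'll carry it to the rail, with the underside around 0.11 m, and then turn it in line.

```bash

python3 -m jog '[[0.4,1.5,-0.5,0,1],[0.8,3,-0.5,0,1],[1,4,0,0,1],[1.1,4.4,0,0,1],[1.1,4.4,0,0,1],[1.1,4.4,0,0,1],[1.1,4.4,0,0,1],[1,4,0,0,1],[0.8,3,0,0,1],[0.5,2,0,0,1]]'
python3 -m jog '[[0,0,0,0.05,1],[0,0,0,0.1,1],[0,0,0,0.14,1],[0,0,0,0.14,1],[0,0,0,0.14,1],[0,0,0,0.14,1],[0,0,0,0.12,1],[0,0,0,0.07,1],[0,0,0,0,1],[0,0,0,0,1]]'
python3 - <<'E'
from h import *
c=cam('wrist','w5.png')
s=r.read_state();print(s['ee_pos'],s['ft_force'],s['width'],R.from_quat(s['eef_rot']).as_matrix().round(3))
for p in((.456,.2528,.075),(.4747,.1697,.075),(.4933,.0869,.075)): print(proj(c,p))
E
```

```text
time: 7.45
ee_pos: [0.4733, 0.1492, 0.2238]
eef_rot: [0.161, 0.987, -0.003, -0.005]
ft_force: [-0.4, -0.6, -7.4]
width: 0.0168
time: 8.45
ee_pos: [0.4687, 0.1507, 0.215]
eef_rot: [0.586, 0.81, -0.011, -0.005]
ft_force: [0.4, 0.2, -7.1]
width: 0.0171
[0.46867849 0.15072237 0.21503591] [-0.22831387 -0.22899948 -6.55462996] 0.016881396436102574 [[-0.313  0.949 -0.022]
 [ 0.95   0.313 -0.012]
 [-0.005 -0.025 -1.   ]]
(np.float64(357.7006382858338), np.float64(83.22648698130834))
(np.float64(343.374056547071), np.float64(207.61736265998556))
(np.float64(331.14850614841515), np.float64(313.4134560963246))
```

View pics/w5.png

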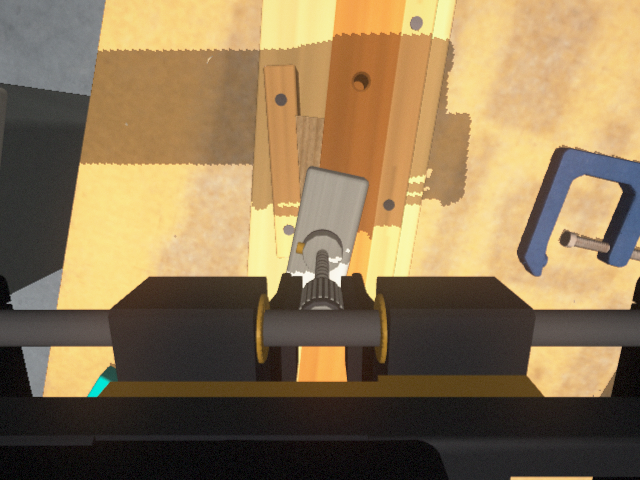

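The wrist view shows hole_c's counterpart at (361,81) against a prediction of (357.7,83), about 2 mm off. I'll refine the holes with sub-pixel centroids from both views.

```bash

python3 -m jog '[[0,0,-0.5,-0.1,1],[0,0,-0.2,0,1],[0,0,0,0,1],[0,0,0,0,1],[0,0,0,0,1],[0,0,0,0,1],[0,0,0,0,1],[0,0,0,0,1],[0,0,0,0,1],[0,0,0,0,1]]'
python3 - <<'E'
from h import *
ct=cam('top'); im=cv2.imread('pics/top0.png').astype(float)[...,2]
P=[]
for u,v in((167,257),(199,249),(232,242)):
    w=im[v-4:v+5,u-4:u+5]; d=np.clip(np.median(w)-15-w,0,None); yy,xx=np.mgrid[v-4:v+5,u-4:u+5]
    q=(xx*d).sum()/d.sum(),(yy*d).sum()/d.sum(); P.append(plane(ct,*q,.075)); print('top',np.round(q,2),P[-1].round(4))
c=cam('wrist','w6.png'); s=r.read_state();print(s['ee_pos'],R.from_quat(s['eef_rot']).as_matrix().round(3))
W=c['pixels'].astype(float)[...,0]
for p in P:
    u,v=map(int,np.round(proj(c,p))); print('pred',u,v)
    if 20<v<180:
        n=16; w=W[v-n:v+n+1,u-n:u+n+1]; m=(w<np.median(w)*.8).astype(np.uint8)
        N,l,st,ce=cv2.connectedComponentsWithStats(m)
        i=1+np.argmax(st[1:,4]); q=ce[i]+[u-n,v-n]; print(st[i],q,plane(c,*q,.075))
        cv2.imwrite('pics/hz.png',cv2.resize(c['pixels'][v-25:v+25,u-25:u+25,::-1],None,fx=8,fy=8,interpolation=cv2.INTER_CUBIC))
E
```

```text
time: 9.5
ee_pos: [0.4684, 0.1504, 0.221]
eef_rot: [0.545, 0.839, -0.012, -0.006]
ft_force: [-0.1, 0.4, -6.8]
width: 0.017
top [166.43 256.27] [0.4573 0.2541 0.075 ]
top [198.47 248.68] [0.4762 0.1722 0.075 ]
top [231.26 241.47] [0.4941 0.0883 0.075 ]
[0.46835371 0.15035981 0.22099809] [[-0.406  0.913 -0.023]
 [ 0.914  0.406 -0.013]
 [-0.002 -0.027 -1.   ]]
pred 375 87
[  9   7  16  17 165] [377.          84.68484848] [0.4575723  0.25617687 0.075     ]
pred 350 206
pred 325 309
```

View pics/hz.png

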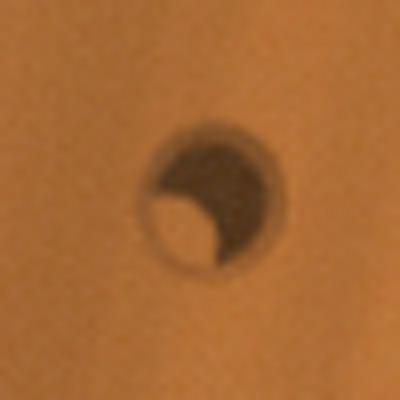

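The zoomed mouth is centred at about (376.6,87.1), within about 1 mm of the refined top estimate. I'll move over the middle hole, allowing for the roughly 1.5° tool tilt, and come most of the way down.

```bash

python3 -m jog '[[0.7,1.0,0,0,1],[0.7,1.0,0,0,1],[0,0,0,0,1],[0,0,0.8,0,1],[0,0,0.8,0,1],[0,0,0.6,0,1],[0,0,0,0,1],[0,0,0,0,1],[0,0,0,0,1],[0,0,0,0,1]]'
cat > w.py <<'E'
from h import *
import sys
s=r.read_state();M=R.from_quat(s['eef_rot']).as_matrix()
u=s['ee_pos']+M@[.0018,0,.1107]
t=np.array([.4768,.1715,.075]) if len(sys.argv)<2 else np.array(eval(sys.argv[1]))
print('tcp',s['ee_pos'].round(4),'under',u.round(4),'F',s['ft_force'].round(1),'tool z',M[:,2].round(3),'w',s['width'].round(4),'delta cm',(100*M.T@(t-u)).round(2))
E
python3 w.py
```

```text
time: 10.6
ee_pos: [0.4812, 0.173, 0.1956]
eef_rot: [0.545, 0.839, -0.012, -0.007]
ft_force: [0.0, -0.8, -7.0]
width: 0.0171Traceback (most recent call last):
  File "w.py", line 6, in <module>
    print('tcp',s['ee_pos'].round(4),'under',u.round(4),'F',s['ft_force'].round(1),'tool z',M[:,2].round(3),'w',s['width'].round(4),'delta cm',(100*M.T@(t-u)).round(2))
                                                                                                                ^^^^^^^^^^^^^^^^
AttributeError: 'float' object has no attribute 'round'
```

```bash
sed -i "s/s\['width'\].round(4)/round(s['width'],4)/" w.py; python3 w.py
```

```text
tcp [0.4812 0.173  0.1956] under [0.4777 0.1731 0.085 ] F [ 0.  -0.8 -7. ] tool z [-0.024 -0.014 -1.   ] w 0.0171 delta cm [-0.1  -0.12  1.  ]
```

```bash

python3 -m jog '[[-0.1,-0.12,0.2,0,1],[0,0,0.2,0,1],[0,0,0.15,0,1],[0,0,0.1,0,1],[0,0,0.1,0,1],[0,0,0.05,0,1],[0,0,0.05,0,1],[0,0,0,0,1],[0,0,0,0,1],[0,0,0,0,1]]'; python3 w.py
```

```text
time: 11.6
ee_pos: [0.4805, 0.1713, 0.187]
eef_rot: [0.545, 0.839, -0.012, -0.006]
ft_force: [-0.5, 0.7, -5.9]
width: 0.017
tcp [0.4805 0.1713 0.187 ] under [0.4772 0.1715 0.0763] F [-0.5  0.7 -5.9] tool z [-0.024 -0.013 -1.   ] w 0.017 delta cm [ 0.01 -0.03  0.13]
```

```bash

python3 -m jog '[[0,0,0.1,0,1],[0,0,0.1,0,1],[0,0,0.1,0,1],[0,0,0.1,0,1],[0,0,0.1,0,1],[0,0,0,0,1],[0,0,0,0,1],[0,0,0,0,1],[0,0,0,0,1],[0,0,0,0,1]]'; python3 w.py
```

```text
time: 12.6
ee_pos: [0.4813, 0.1712, 0.1842]
eef_rot: [0.545, 0.838, -0.011, -0.006]
ft_force: [-2.6, -0.4, 1.5]
width: 0.0171
tcp [0.4813 0.1712 0.1842] under [0.4782 0.1716 0.0736] F [-2.6 -0.4  1.5] tool z [-0.021 -0.011 -1.   ] w 0.0171 delta cm [ 0.05 -0.13 -0.14]
```

```bash

python3 -m jog '[[0,0,0.1,0,1],[0,0,0.1,0,1],[0,0,0.1,0,1],[0,0,0.1,0,1],[0,0,0,0,1],[0,0,0,0,1],[0,0,0,0,1],[0,0,0,0,1],[0,0,0,0,1],[0,0,0,0,1]]'; python3 w.py
```

```text
time: 13.6
ee_pos: [0.4812, 0.1712, 0.18]
eef_rot: [0.545, 0.838, -0.011, -0.006]
ft_force: [-2.2, -1.5, 2.3]
width: 0.017
tcp [0.4812 0.1712 0.18  ] under [0.4781 0.1715 0.0694] F [-2.2 -1.5  2.3] tool z [-0.021 -0.011 -1.   ] w 0.017 delta cm [ 0.05 -0.14 -0.56]
```

The force is only 2.3 N with the rod about 6 mm down, so it is entering the hole. The shortest allowed depth is 18 mm, so 9 mm more is safe.

```bash

python3 -m jog '[[0,0,0.1,0,1],[0,0,0.1,0,1],[0,0,0.1,0,1],[0,0,0.1,0,1],[0,0,0.1,0,1],[0,0,0.1,0,1],[0,0,0.1,0,1],[0,0,0.1,0,1],[0,0,0.1,0,1],[0,0,0,0,1]]'; python3 w.py
```

```text
time: 14.6
ee_pos: [0.4809, 0.1711, 0.1702]
eef_rot: [0.545, 0.838, -0.011, -0.006]
ft_force: [-2.4, -2.0, 2.2]
width: 0.0171
tcp [0.4809 0.1711 0.1702] under [0.4778 0.1715 0.0595] F [-2.4 -2.   2.2] tool z [-0.022 -0.011 -1.   ] w 0.0171 delta cm [ 0.04 -0.13 -1.55]
```

Now 4 mm at a time (at most 15 N if it bottoms).

```bash

python3 -m jog '[[0,0,0.1,0,1],[0,0,0.1,0,1],[0,0,0.1,0,1],[0,0,0.1,0,1],[0,0,0,0,1],[0,0,0,0,1],[0,0,0,0,1],[0,0,0,0,1],[0,0,0,0,1],[0,0,0,0,1]]'; python3 w.py
```

```text
time: 15.6
ee_pos: [0.4808, 0.171, 0.1657]
eef_rot: [0.545, 0.838, -0.011, -0.006]
ft_force: [-3.2, -0.9, 2.4]
width: 0.0169
tcp [0.4808 0.171  0.1657] under [0.4776 0.1714 0.0551] F [-3.2 -0.9  2.4] tool z [-0.022 -0.011 -1.   ] w 0.0169 delta cm [ 0.04 -0.12 -1.99]
```

```bash

python3 -m jog '[[0,0,0.1,0,1],[0,0,0.1,0,1],[0,0,0.1,0,1],[0,0,0.05,0,1],[0,0,0,0,1],[0,0,0,0,1],[0,0,0,0,1],[0,0,0,0,1],[0,0,0,0,1],[0,0,0,0,1]]'; python3 w.py
```

```text
time: 16.6
ee_pos: [0.4812, 0.1711, 0.1648]
eef_rot: [0.545, 0.838, -0.01, -0.006]
ft_force: [-3.7, -1.1, 3.2]
width: 0.0172
tcp [0.4812 0.1711 0.1648] under [0.4782 0.1717 0.0542] F [-3.7 -1.1  3.2] tool z [-0.021 -0.01  -1.   ] w 0.0172 delta cm [ 0.03 -0.18 -2.08]
```

The motion stalled at about 20.5 mm. I'll push again briefly, ending the call on the push so the force shows.

```bash

python3 -m jog '[[0,0,0,0,1],[0,0,0,0,1],[0,0,0,0,1],[0,0,0,0,1],[0,0,0,0,1],[0,0,0,0,1],[0,0,0,0,1],[0,0,0.1,0,1],[0,0,0.1,0,1],[0,0,0.1,0,1]]'; python3 w.py
```

```text
time: 17.6
ee_pos: [0.4814, 0.1712, 0.1626]
eef_rot: [0.545, 0.838, -0.009, -0.006]
ft_force: [-3.8, -2.5, 10.5]
width: 0.0169
tcp [0.4814 0.1712 0.1626] under [0.4784 0.1718 0.052 ] F [-3.8 -2.5 10.5] tool z [-0.021 -0.009 -1.   ] w 0.0169 delta cm [ 0.04 -0.21 -2.3 ]
```

It bottomed at 10.5 N on the knob spring, about 21 mm down, so this middle hole is the short one. I'll release, back off and check.

```bash

python3 -m jog '[[0,0,0,0,1],[0,0,0,0,0.8],[0,0,0,0,0.4],[0,0,0,0,0],[0,0,0,0,0],[0,0,0,0,0],[0,0,0,0,0],[0,0,0,0,0],[0,0,0,0,0],[0,0,0,0,0]]'; python3 w.py
python3 -m jog '[[0,0,-1,0,0],[0,0,-2,0,0],[0,0,-2,0,0],[0,0,-2,0,0],[0,0,-2,0,0],[0,0,-1,0,0],[0,0,0,0,0],[0,0,0,0,0],[0,0,0,0,0],[0,0,0,0,0]]'
python3 - <<'E'
from h import *
c=cam('wrist','w7.png'); cam('scene','s7.png'); ct=cam('top','t7.png')
a=cv2.imread('pics/w7.png')[60:300,200:440]; b=cv2.imread('pics/s7.png')[230:410,170:310]; t=cv2.imread('pics/t7.png')[215:290,130:280]
out=np.zeros((600,800,3),np.uint8); out[:400,:400]=cv2.resize(a,(400,400)); out[:400,400:711]=cv2.resize(b,(311,400),interpolation=cv2.INTER_CUBIC); out[400:,:400]=cv2.resize(t,(400,200)); cv2.imwrite('pics/z7.png',out)
s=r.read_state();print(s['ee_pos'])
for z in(.075,.095,.172): print(z,proj(c,(.4768,.1715,z)),proj(ct,(.4768,.1715,z)))
E
```

```text
time: 18.6
ee_pos: [0.4829, 0.1722, 0.1631]
eef_rot: [0.545, 0.839, -0.008, -0.005]
ft_force: [0.1, -0.1, 0.2]
width: 0.0729
tcp [0.4829 0.1722 0.1631] under [0.4803 0.1731 0.0525] F [ 0.1 -0.1  0.2] tool z [-0.017 -0.007 -1.   ] w 0.0729 delta cm [-0.   -0.42 -2.25]
time: 19.6
ee_pos: [0.484, 0.1723, 0.2687]
eef_rot: [0.545, 0.838, -0.008, -0.005]
ft_force: [0.0, -0.4, 0.8]
width: 0.0868
[0.48405941 0.17229652 0.26898004]
0.075 (np.float64(318.9812319005844), np.float64(212.660012056513)) (np.float64(198.75017618436402), np.float64(248.43309214495304))
0.095 (np.float64(318.36891326799673), np.float64(217.46409628594023)) (np.float64(196.3572938026112), np.float64(247.3572467881662))
0.172 (np.float64(315.11687232999424), np.float64(242.978718497721)) (np.float64(186.30177598854567), np.float64(242.83626312727074))
```

View pics/z7.png

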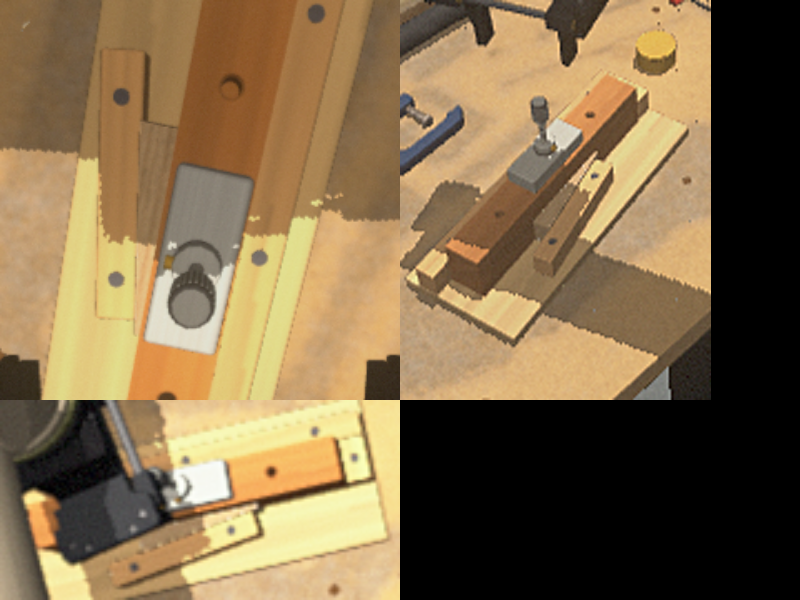

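The wrist crop shows the gauge flat on the rail. Its knob top is at (314.6,244.2) against (315.1,243.0) predicted for about 21 mm of travel, and the foot is in line with the rail. As an independent check against a jam, I'll see how deep the neighbouring hole floors look.

```bash
python3 - <<'E'
from h import *
c=cam('wrist'); im=c['pixels'][:,:,::-1]; print(ray(c,320,240)[0])
tiles=[]
for p in((.458,.2545),(.4945,.0885)):
    u,v=map(int,np.round(proj(c,(*p,.075)))); t=cv2.resize(im[v-20:v+20,u-20:u+20],(400,400),interpolation=cv2.INTER_CUBIC)
    for d,col in((0,(255,0,0)),(.021,(0,0,255)),(.040,(0,255,0))):
        pts=[[(a-u+20)*10,(b-v+20)*10] for a,b in(proj(c,(p[0]+.005*np.cos(k),p[1]+.005*np.sin(k),.075-d)) for k in np.linspace(0,6.28,40))]
        cv2.polylines(t,[np.int32(pts)],True,col,1)
    tiles.append(t); print(u,v)
cv2.imwrite('pics/hz2.png',np.hstack(tiles))
E
```

```text
[0.4573094  0.23649981 0.40968258]
339 112
300 300
```

View pics/hz2.png

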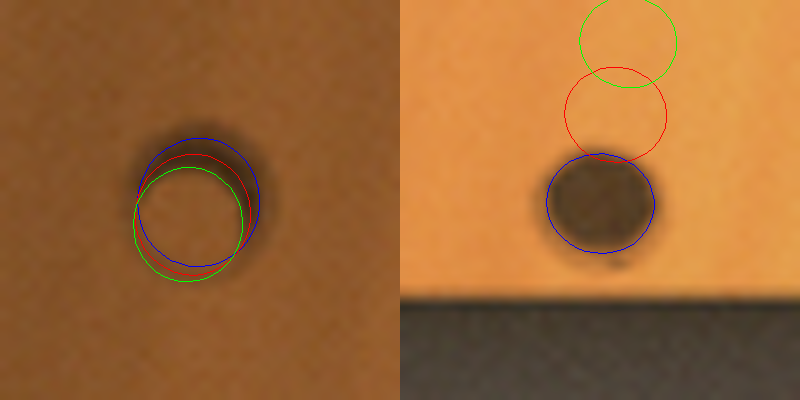

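In hole A the visible floor follows the 40 mm circle (green), so it is full depth. Hole C's floor can't be seen from here. The middle hole bottomed firmly at about 21 mm, within the short range, and the gripper is clear, so I'll hand in.

```bash
python3 -c "
from bench import r
print(r.read_state()['ft_force']); print(r.close_job())"
```

```text
[ 0.88629523 -0.67898422 -0.50412936]
the job is handed in; nothing more can be done
None
```

The short hole is the middle one (hole_b), about 21 mm deep. The gauge is standing flat on the rail over it with its rod down on the bottom, and I've handed the job in.

**Probing:** I probed only the middle hole. The rod slid in freely at about 2–3 N and stopped firmly at about 21 mm. The reading at the last push was 10.5 N.

**Last checks:**
- **Gauge position:** in the pictures the gauge looks flat and upright, in line with the rail. Its knob and foot are within about 2 mm of where they should be.
- **Contact:** the gripper is open and about 10 cm above the gauge. The final force reading was about 1 N or less, which is sensor noise.
- **Bystanders:** I didn't touch or pass close to the pencil, tin or offcut. I didn't measure their positions again at the end.

**Not checked or uncertain:**
- **Other two holes:** I did not probe the end holes with the gauge. From the wrist camera, the floor of hole_a matches a depth of about 40 mm. The floor of hole_c could not be seen, so its depth is unconfirmed.
- **Hole positions:** my first top and wrist camera estimates differed by about 2 mm. After refining them they agreed to about 1 mm, and the rod going cleanly into the hole settled it.
- **Tool tilt:** the tool drifted about 1.5° off vertical while carrying the gauge. I allowed for that when placing it.

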